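# Refit the wing handle on the clamp bracket's toothed spindle

## Task

The clamp bracket that grips the bar stub has lost its handle. Pick up the black wing handle (the one with the straight upright wing, not the round knob), hold it over the bracket's spindle, turn it until its teeth line up with the gaps, and push it down fully home onto the round flange before letting go. Do not shift the round knob or the pill organiser.

Things in the scene. Friction and masses are not known exactly. Their poses are not given: they have to be found in the camera images.
- handle_wing (a point): Loose black handle, 78 mm tall, upright, socket down: round hub (50 mm wide, 40 tall) with a straight wing on top (80 long, 16 thick, 38 tall). Point: grip point in the wing on the axis, 65 mm above the hub's underside, 13 below the wing's top. x along the wing, y across it, z up. Socket 36 mm deep; 4 inner teeth; the gaps between them lie along and across the wing.
- spindle (a point): Tip of the fixed bracket's upright steel spindle, 98 mm above the shelf, 34 above its round flange (56 mm wide). 4 teeth, 8 mm wide, 34 mm across, 28 tall, point along +-x, +-y; the clamped bar stub (150 x 28 mm) lies along y. Handle fits with its wing along x or y; play 3 mm, 14 deg. Home: handle_wing 31 mm above this point; unmeshed it stays about 25 mm higher.
- knob_center (a point): Bystander: loose black plastic round knob, 56 mm across and 56 mm tall, standing near the handle; not wanted, leave it where it is. The point is its centre, 28 mm up.
- organiser_center (a point): Bystander: loose white plastic pill organiser with seven flip lids, 56 x 154 x 26 mm, lying flat with its long side along y; leave it where it is. The point is its centre, 13 mm up.
Mind the look-alikes: they are no part of the job. Of the things that look like the part that bears spindle, the larger one is meant. What is shaped like the part that bears handle_wing but pink is not meant.

How it is judged:
By the outcome, as a careful person would: the job done as asked, in the order asked, and still so for the second after the job is handed in, with the robot touching nothing.
It also fails if it takes over 38 s, if anything falls off the work surface, if the arm or the gripper's body presses on something with over 40 N, if the wrist force passes 120 N, or if a joint passes its speed limit or range.

## Robot

A 6-joint arm with a two-finger parallel gripper is mounted at the origin on the work surface. World frame = base frame: x ahead of the robot, y to its left, z up, the work surface at z = 0. Lengths are in mm, angles in rad, forces in N, time in s.
With the tool pointing down it reaches from about 350 to 975 mm from the base axis. Payload 7.1 kg.
Tool frame: the origin (TCP) lies at the very end of the fingers, on their centre line; the grasp point (between the pads) lies 19 mm behind it (ctrl.tcp_to_grasp is the distance from the TCP to the grasp point, in mm); z points along the fingers, x is the direction in which the jaws open and shut, and the axes are right-handed (so a half turn about z gives the same grasp; the last joint's range is limited). The gripper opens to 88 mm and grips with 3 to 60 N. Pads are 20 mm wide; open, the fingers measure 115 mm over their backs; the gripper's body (75 mm by 178 mm) begins 61 mm behind the grasp point.
Start: joints at [-1.226, 0.423, 1.63, -0, 1.089, -0.019], TCP at [222.409, -584.071, 222.675] pointing down, gripper open.
Joint ranges: [-3, 3], [-0.9, 2.11], [0.09, 2.58], [-1.31, 4.45], [0.11, 2.69], [-2.54, 2.54]. Speed limits (rad/s): [2.39, 2.39, 3.01, 3.14, 3.14, 3.14].

## Interface

Orientations are given as a rotation vector (axis times angle).
In Python, from workcell import get_obs, viewer, ctrl, masks_of gives the robot as it stands. The module is installed in compiled form; this text tells all that it offers.
- The arm moves only by the shell command python3 -m inch 'ROWS'. ROWS is JSON, a list of rows, each an object of numbers: "tx", "ty", "tz": the shift along the tool's x, y, z in cm; "ax", "ay", "az": the turn, a rotation vector about the tool's x, y, z in degrees; "jaw": the opening, from 0 (shut) to 1 (fully open). In form: [{"tx": .., "ty": .., "tz": .., "ax": .., "ay": .., "az": .., "jaw": ..}, ...]. A call has 1 to 12 rows; each row shifts and turns the commanded pose from where the row before left it, along the tool's axes as they then stand; what a row does not reach is not made up. A row lasts 1/8 s, in which the tool goes at most 62.5 mm and 10.7 degrees, less where a joint would pass 70% of its speed; a pose out of reach is approached as far as the arm can. A call is refused whole if a number of a shift passes 6.25 or a number of a turn 10.7, either way. A call with a gripper value outside its range is refused whole. The fingers move at their own pace and stop on an object; the grip force is fixed at half the most. Time passes only in rows, so rows that do not move let the fingers close. It gives the time, the measured TCP pose, the force and the opening at its end, in the units of the state.
- get_obs(): the state, without advancing time (a new reading comes with each control period).
- viewer.get_image(name): name is "scene" or "side" or "wrist"; returns (picture, depth): 384x512x3 uint8, red, green, blue; 384x512 float32, mm along the optical axis (not along the pixel's ray), 0 where there is no reading.
- viewer.get_calibration(name): a dict with "fx", "fy", "cx", "cy" (pixels), "distortion" ([k1, k2, p1, p2, k3] as OpenCV has them; the pictures are not rectified), "rvec" (rotation vector, rad) and "tvec" (3), from world to camera coordinates, as OpenCV has them. Camera axes: x right, y down, z forward; pixel columns grow to the right and rows downward; lengths in mm; the calibration is good to about 2 mm. A picture is of the moment at which its call begins: read the wrist's pose just before it. get_calibration takes no time and is no camera call; for the wrist camera it gives the pose at the moment of the call.
- ctrl.close_job(): hands the job in, once; it reports no verdict.
Trained networks look in the newest picture that a camera, given by its name, has taken for a name from the list of things; names that differ only in an ending like _2 or _b are one class to them, and where a whole thing is asked for, a point or a joint stands for the part that bears it (a point fixed in the world has none). Each returns a list of dicts, best first, with "score" (0 to 1); they miss things now and then, are a little off and sometimes report something else, mostly with a low value. They report only what shows in the picture. A call takes as long as a camera call. They do not tell look-alikes from the thing itself.
- masks_of(camera, thing): "pixels" (384x512 bool, what is visible of it) and "location" ([column, row] in pixels, amid what is visible of it).
The state is a dict: "t": time; "qpos": joint angles; "qvel": joint speeds; "joint_torque": joint torques, N m; "ee_pos": TCP position; "orientation": TCP orientation; "ft_force": force on the tool from outside, world axes, zero at the start; "moment": the same for the moment, N m; "width": finger opening in mm.
Only numpy, scipy, OpenCV 4.12 (cv2) and the standard library are available. Lean on these libraries where they do the work, as an engineer would, in place of code of your own. Each camera call takes 0.05 s, during which the arm holds its last target. There are 200 camera calls.

## Working session

There is one attempt and no reset: what is moved stays moved. The work goes in short steps, Python scripts to look and compute and a shell command to move; the robot and the scene stay as the last step left them, time stands still between calls to the robot, and variables do not carry over. Pictures are saved under pics/ and viewed, about 8 in all and at most 12, crops included, and the job is handed in when it is done.

```bash
mkdir -p pics; cat > h.py <<'E'
import numpy as np, cv2
from workcell import get_obs, viewer, ctrl, masks_of
def cloud(name, d, c=None):
    c=c or viewer.get_calibration(name)
    K=np.array([[c['fx'],0,c['cx']],[0,c['fy'],c['cy']],[0,0,1]])
    v,u=np.mgrid[:d.shape[0],:d.shape[1]]
    p=cv2.undistortPoints(np.stack([u.ravel(),v.ravel()],1).astype(float)[:,None],K,np.array(c['distortion']))[:,0]
    P=np.c_[p,np.ones(len(p))]*d.reshape(-1,1)
    R=cv2.Rodrigues(np.array(c['rvec'],float))[0]
    W=(P-np.array(c['tvec']).reshape(1,3))@R
    W[d.ravel()<=0]=np.nan
    return W.reshape(d.shape+(3,))
E
python3 - <<'E'
from h import *
ims=[]
for n in ['scene','side','wrist']:
    im,d=viewer.get_image(n); cv2.imwrite(f'pics/{n}0.png',im[...,::-1]); W=cloud(n,d); np.save(f'{n}0.npy',W)
    for th in ['handle_wing','spindle','knob_center','organiser_center']:
        for m in masks_of(n,th):
            w=W[m['pixels']]; w=w[~np.isnan(w[:,0])]
            if len(w): print(n,th,round(m['score'],2),np.round(m['location']),len(w),np.round(np.median(w,0)),'lo',np.round(np.percentile(w,2,0)),'hi',np.round(np.percentile(w,98,0)))
a,b=[cv2.imread(f'pics/{n}0.png') for n in ['scene','side']]
cv2.imwrite('pics/both0.png',cv2.resize(np.vstack([a,b]),(400,600)))
print(get_obs()['t'],get_obs()['ee_pos'],get_obs()['orientation'])
E
```

```text
scene handle_wing 0.62 [207. 171.] 460 [ 559. -297.   51.] lo [ 516. -313.    7.] hi [ 591. -280.   81.]
scene handle_wing 0.58 [237. 182.] 398 [ 506. -189.   46.] lo [ 486. -235.    5.] hi [ 522. -162.   82.]
scene spindle 0.93 [376. 254.] 718 [395. 262.  25.] lo [346. 217.   3.] hi [426. 298.  64.]
scene spindle 0.78 [313. 264.] 1705 [564. 203.  34.] lo [492. 128.   3.] hi [607. 258.  91.]
scene knob_center 0.56 [276. 203.] 383 [478. -42.  52.] lo [445. -75.   3.] hi [497. -25.  60.]
scene organiser_center 0.94 [192. 227.] 1038 [ 713. -119.   27.] lo [ 673. -210.    0.] hi [738. -58.  31.]
side handle_wing 0.97 [279. 156.] 456 [ 496. -186.   38.] lo [ 473. -279.   -1.] hi [ 526. -162.   78.]
side handle_wing 0.87 [266. 133.] 502 [ 550. -297.   48.] lo [ 517. -312.    2.] hi [ 586. -281.   78.]
side spindle 0.78 [322. 311.] 1582 [381. 264.  23.] lo [340. 215.   2.] hi [424. 299.  64.]
side spindle 0.63 [246. 273.] 2628 [537. 206.  34.] lo [485. 131.  -0.] hi [604. 258.  91.]
side knob_center 0.79 [290. 190.] 458 [468. -40.  52.] lo [442. -72.   5.] hi [495. -25.  57.]
side organiser_center 0.92 [208. 171.] 918 [ 705. -117.   24.] lo [ 678. -206.    3.] hi [736. -58.  27.]
0.75 [ 222.3920809  -584.04424461  222.67725266] [-2.58664579e+00  1.78291831e+00  7.01258687e-05]
```

View pics/scene0.png

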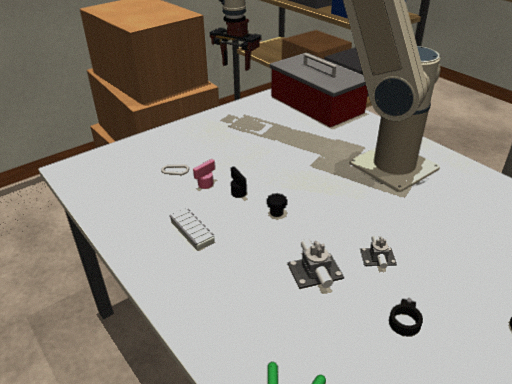

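The scene shows two wing handles, pink at (205,171) and black at (237,182). The knob is at (277,203) and a black ring lies at (405,320). There are two brackets, the larger at (315,262) and a smaller one at (378,252). I choose the black wing handle and the larger bracket.

```bash
python3 - <<'E'
from h import *
S={n:np.load(f'{n}0.npy') for n in ['scene','side']}
def sel(W,c,r,z0,z1):
    p=W.reshape(-1,3); p=p[~np.isnan(p[:,0])]
    return p[(np.hypot(p[:,0]-c[0],p[:,1]-c[1])<r)&(p[:,2]>z0)&(p[:,2]<z1)]
for n,W in S.items():
    for z0,z1 in [(45,90),(70,90),(5,36)]:
        p=sel(W,(500,-197),58,z0,z1)
        r=cv2.minAreaRect(p[:,:2].astype(np.float32)); print(n,'wing',z0,len(p),np.round(r[0],1),np.round(r[1],1),round(r[2],1),p[:,2].max().round(1))
    for z0,z1 in [(58,68),(70,92),(88,110)]:
        p=sel(W,(545,195),75,z0,z1)
        if len(p)>3: r=cv2.minEnclosingCircle(p[:,:2].astype(np.float32)); print(n,'sp',z0,len(p),np.round(r[0],1),round(r[1],1),p.mean(0).round(1),p.min(0).round(),p.max(0).round())
a=cv2.imread('pics/scene0.png');b=cv2.imread('pics/side0.png')
f=lambda x:cv2.resize(x,(400,300),interpolation=cv2.INTER_CUBIC)
cv2.imwrite('pics/crop1.png',np.vstack([np.hstack([f(a[150:225,190:290]),f(b[125:200,230:330])]),np.hstack([f(a[225:300,265:365]),f(b[228:303,196:296])])]))
E
```

```text
scene wing 45 206 [ 499.1 -197.9] [79.7 18.9] 81.8 83.3
scene wing 70 110 [ 498.5 -199.4] [76.4 17.8] 81.2 83.3
scene wing 5 131 [ 490.2 -182.1] [74.7 73.4] 75.9 35.8
scene sp 58 236 [546.8 190.5] 34.6 [552.1 197.   63.3] [516. 160.  58.] [579. 222.  68.]
scene sp 70 118 [545.6 188.9] 19.0 [547.7 193.4  83.1] [528. 172.  70.] [563. 206.  92.]
scene sp 88 73 [544.7 188.2] 18.0 [546.2 191.2  92.4] [528. 172.  88.] [563. 204. 102.]
side wing 45 181 [ 497.5 -200. ] [81.  15.8] 81.5 79.7
side wing 70 109 [ 497.5 -200.5] [80.2 15.6] 81.6 79.7
side wing 5 143 [ 497.  -189.6] [50.  30.4] 2.5 35.6
side sp 58 334 [540.5 190.8] 33.8 [542.6 197.7  62.9] [510. 163.  58.] [573. 223.  68.]
side sp 70 181 [544.1 188.5] 18.1 [543.  193.4  83.8] [527. 172.  70.] [562. 206.  92.]
side sp 88 102 [543.5 189.1] 17.3 [543.6 190.9  91.8] [527. 172.  88.] [561. 205.  99.]
```

View pics/crop1.png

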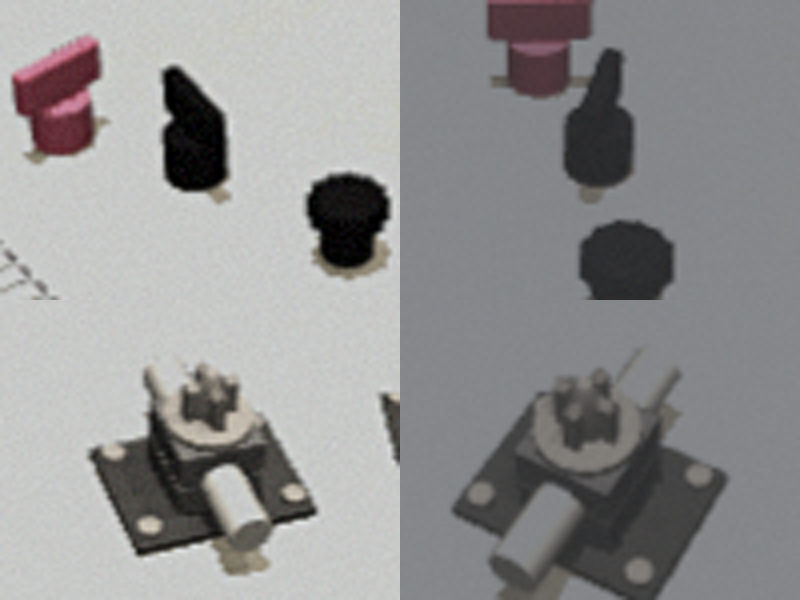

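The crops show the black straight-wing handle left of the knob, and the larger bracket with four teeth on its flange. The measured sizes match: wing 80x16 with its top at 78–80, teeth about 36 across. Moving above the handle now.

```bash
python3 -m inch '[{"tx":-2.61,"ty":-3.95,"jaw":1},{"tx":-2.61,"ty":-3.95,"jaw":1},{"tx":-2.61,"ty":-3.95,"jaw":1},{"tx":-2.61,"ty":-3.95,"jaw":1},{"tx":-2.61,"ty":-3.95,"jaw":1},{"tx":-2.61,"ty":-3.95,"jaw":1},{"tx":-2.61,"ty":-3.95,"jaw":1},{"tx":-2.61,"ty":-3.95,"jaw":1},{"tx":-2.61,"ty":-3.95,"jaw":1},{"tx":-2.61,"ty":-3.95,"jaw":1},{"az":-10,"jaw":1},{"az":-10,"jaw":1}]'
python3 -m inch '[{"az":-10,"jaw":1},{"az":-10,"jaw":1},{"az":-10,"jaw":1},{"az":-10.6,"jaw":1},{"jaw":1}]'
cat >> h.py <<'E'
from scipy.spatial.transform import Rotation as Ro
def goto(x,y,z,yaw):
    "prints tool-frame shift (cm) in the present tool axes and az turn (deg) to reach pose, yaw of tool x; also tilt fix"
    o=get_obs(); R=Ro.from_rotvec(o['orientation'])
    c,s=np.cos(np.radians(yaw)),np.sin(np.radians(yaw))
    T=Ro.from_matrix(np.array([[c,s,0],[s,-c,0],[0,0,-1]]))
    print('t',round(o['t'],2),'pos',o['ee_pos'].round(1) if hasattr(o['ee_pos'],'round') else np.round(o['ee_pos'],1),'w',round(float(o['width']),1),'F',np.round(o['ft_force'],1),'q',np.round(o['qpos'],2))
    print('yaw now',np.degrees(np.arctan2(*R.as_matrix()[[1,0],0])).round(2),'txyz cm',(R.inv().apply(np.array([x,y,z])-o['ee_pos'])/10).round(2),'turn deg',np.degrees((R.inv()*T).as_rotvec()).round(2))
E
python3 - <<'E'
from h import *
im,d=viewer.get_image('wrist'); cv2.imwrite('pics/w1.png',im[...,::-1]); W=cloud('wrist',d); p=W.reshape(-1,3);p=p[~np.isnan(p[:,0])]
q=p[(np.hypot(p[:,0]-498,p[:,1]+200)<58)]
for z0 in (45,70):
    k=q[q[:,2]>z0]; k=k[k[:,2]<95]
    if len(k)>5: r=cv2.minAreaRect(k[:,:2].astype(np.float32)); print(z0,len(k),np.round(r[0],1),np.round(r[1],1),round(r[2],1),k[:,2].max(),np.median(k,0).round(1))
goto(498,-200,46,-8.5)
E
```

```text
t 0.8 pos [ 222.4 -584.1  222.7] w 87.9 F [-0.2 -0.5  0.3] q [-1.23  0.42  1.63  0.    1.09 -0.02]
yaw now -69.16 txyz cm [-26.09 -39.42  17.67] turn deg [  0.    -0.   -60.66]$[0]: bad value
$[0]: bad value
```

View pics/w1.png

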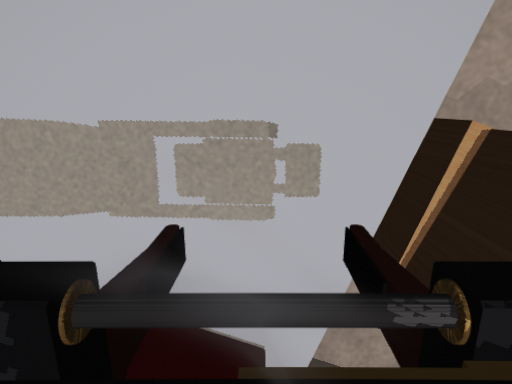

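The call was refused and the arm did not move; picture 3 only shows the empty shelf at the start. Probably every row needs all its keys.

```bash
python3 -m inch '[{"tx":-2.61,"ty":-3.95,"tz":0,"ax":0,"ay":0,"az":0,"jaw":1},{"tx":-2.61,"ty":-3.95,"tz":0,"ax":0,"ay":0,"az":0,"jaw":1},{"tx":-2.61,"ty":-3.95,"tz":0,"ax":0,"ay":0,"az":0,"jaw":1},{"tx":-2.61,"ty":-3.95,"tz":0,"ax":0,"ay":0,"az":0,"jaw":1},{"tx":-2.61,"ty":-3.95,"tz":0,"ax":0,"ay":0,"az":0,"jaw":1},{"tx":-2.61,"ty":-3.95,"tz":0,"ax":0,"ay":0,"az":0,"jaw":1},{"tx":-2.61,"ty":-3.95,"tz":0,"ax":0,"ay":0,"az":0,"jaw":1},{"tx":-2.61,"ty":-3.95,"tz":0,"ax":0,"ay":0,"az":0,"jaw":1},{"tx":-2.61,"ty":-3.95,"tz":0,"ax":0,"ay":0,"az":0,"jaw":1},{"tx":-2.61,"ty":-3.95,"tz":0,"ax":0,"ay":0,"az":0,"jaw":1}]' && python3 -m inch '[{"tx":0,"ty":0,"tz":0,"ax":0,"ay":0,"az":-10,"jaw":1},{"tx":0,"ty":0,"tz":0,"ax":0,"ay":0,"az":-10,"jaw":1},{"tx":0,"ty":0,"tz":0,"ax":0,"ay":0,"az":-10,"jaw":1},{"tx":0,"ty":0,"tz":0,"ax":0,"ay":0,"az":-10,"jaw":1},{"tx":0,"ty":0,"tz":0,"ax":0,"ay":0,"az":-10,"jaw":1},{"tx":0,"ty":0,"tz":0,"ax":0,"ay":0,"az":-10.6,"jaw":1},{"tx":0,"ty":0,"tz":0,"ax":0,"ay":0,"az":0,"jaw":1}]'
cat > m.py <<'E'
from h import *
im,d=viewer.get_image('wrist'); cv2.imwrite('pics/w2.png',im[...,::-1]); W=cloud('wrist',d); p=W.reshape(-1,3);p=p[~np.isnan(p[:,0])]
q=p[(np.hypot(p[:,0]-498,p[:,1]+200)<58)]
for z0 in (45,70):
    k=q[q[:,2]>z0]; k=k[k[:,2]<95]
    if len(k)>5: r=cv2.minAreaRect(k[:,:2].astype(np.float32)); print(z0,len(k),np.round(r[0],1),np.round(r[1],1),round(r[2],1),k[:,2].max(),np.median(k,0).round(1))
goto(498,-200,46,-8.5)
E
python3 m.py
```

```text
t: 2.05
ee_pos: [499.6, -198.3, 222.9]
orientation: [-2.587, 1.783, -0.001]
ft_force: [1.1, -0.5, 0.7]
width: 88.1
t: 2.92
ee_pos: [498.7, -199.6, 222.7]
orientation: [3.133, -0.237, 0.0]
ft_force: [-1.1, 0.6, -0.6]
width: 88.0
45 1238 [ 500.  -201.7] [78.7 15.8] 81.4 80.42634468626598 [ 500.5 -197.8   77.2]
70 1205 [ 500.2 -201.7] [78.6 15.7] 81.8 80.42634468626598 [ 500.3 -198.7   77.2]
t 2.98 pos [ 498.7 -199.6  222.8] w 87.9 F [-0.6 -0.8  0.6] q [-0.4   0.29  1.82  0.    1.02 -0.25]
yaw now -8.78 txyz cm [-0.07  0.05 17.68] turn deg [ 0.   -0.01 -0.28]
```

View pics/w2.png

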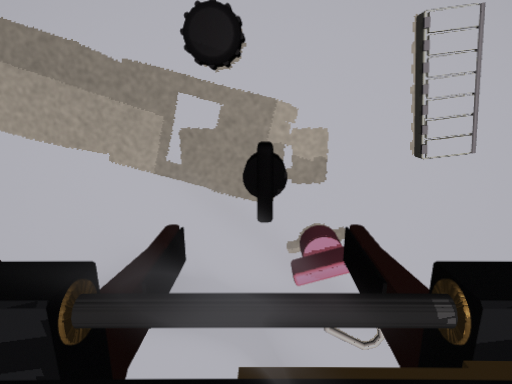

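The wrist view confirms the black handle at (265,178), with clear space for both fingers; pink at (320,255) and knob at (213,35) are off to the sides. Descending and gripping.

```bash
python3 -m inch '[{"tx":0.08,"ty":0.1,"tz":3,"ax":0,"ay":0,"az":0,"jaw":1},{"tx":0,"ty":0,"tz":4,"ax":0,"ay":0,"az":0,"jaw":1},{"tx":0,"ty":0,"tz":4,"ax":0,"ay":0,"az":0,"jaw":1},{"tx":0,"ty":0,"tz":3,"ax":0,"ay":0,"az":0,"jaw":1},{"tx":0,"ty":0,"tz":2,"ax":0,"ay":0,"az":0,"jaw":1},{"tx":0,"ty":0,"tz":1.1,"ax":0,"ay":0,"az":0,"jaw":1},{"tx":0,"ty":0,"tz":0.5,"ax":0,"ay":0,"az":0,"jaw":1},{"tx":0,"ty":0,"tz":0,"ax":0,"ay":0,"az":0,"jaw":1}]' && python3 -m inch '[{"tx":0,"ty":0,"tz":0,"ax":0,"ay":0,"az":0,"jaw":0},{"tx":0,"ty":0,"tz":0,"ax":0,"ay":0,"az":0,"jaw":0},{"tx":0,"ty":0,"tz":0,"ax":0,"ay":0,"az":0,"jaw":0},{"tx":0,"ty":0,"tz":0,"ax":0,"ay":0,"az":0,"jaw":0},{"tx":0,"ty":0,"tz":0,"ax":0,"ay":0,"az":0,"jaw":0},{"tx":0,"ty":0,"tz":0,"ax":0,"ay":0,"az":0,"jaw":0},{"tx":0,"ty":0,"tz":0,"ax":0,"ay":0,"az":0,"jaw":0},{"tx":0,"ty":0,"tz":0,"ax":0,"ay":0,"az":0,"jaw":0}]'
```

```text
t: 3.98
ee_pos: [499.6, -200.8, 46.9]
orientation: [3.133, -0.236, 0.001]
ft_force: [-0.7, 0.2, 0.5]
width: 87.9
t: 4.97
ee_pos: [499.3, -200.7, 46.6]
orientation: [-3.133, 0.234, 0.0]
ft_force: [0.6, 0.2, 0.1]
width: 15.8
```

Gripped: 15.8 mm matches the 16 mm wing. Lifting and carrying to just short of the bracket for a look.

```bash
python3 -m inch '[{"tx":0,"ty":0,"tz":-1,"ax":0,"ay":0,"az":0,"jaw":0},{"tx":0,"ty":0,"tz":-3,"ax":0,"ay":0,"az":0,"jaw":0},{"tx":0,"ty":0,"tz":-4,"ax":0,"ay":0,"az":0,"jaw":0},{"tx":0,"ty":0,"tz":-4,"ax":0,"ay":0,"az":0,"jaw":0},{"tx":0,"ty":0,"tz":-4,"ax":0,"ay":0,"az":0,"jaw":0},{"tx":0,"ty":0,"tz":-2,"ax":0,"ay":0,"az":0,"jaw":0},{"tx":0,"ty":0,"tz":0,"ax":0,"ay":0,"az":0,"jaw":0}]' && python3 -m inch '[{"tx":0,"ty":-1.4,"tz":0,"ax":0,"ay":0,"az":0,"jaw":0},{"tx":-0.05,"ty":-3,"tz":0,"ax":0,"ay":0,"az":0,"jaw":0},{"tx":-0.05,"ty":-4,"tz":0,"ax":0,"ay":0,"az":0,"jaw":0},{"tx":-0.05,"ty":-4,"tz":0,"ax":0,"ay":0,"az":0,"jaw":0},{"tx":-0.05,"ty":-4,"tz":0,"ax":0,"ay":0,"az":0,"jaw":0},{"tx":-0.05,"ty":-4,"tz":0,"ax":0,"ay":0,"az":0,"jaw":0},{"tx":-0.05,"ty":-4,"tz":0,"ax":0,"ay":0,"az":0,"jaw":0},{"tx":-0.05,"ty":-4,"tz":0,"ax":0,"ay":0,"az":0,"jaw":0},{"tx":-0.05,"ty":-3,"tz":0,"ax":0,"ay":0,"az":0,"jaw":0},{"tx":0,"ty":-1,"tz":0,"ax":0,"ay":0,"az":0,"jaw":0},{"tx":0,"ty":0,"tz":0,"ax":0,"ay":0,"az":-8.7,"jaw":0},{"tx":0,"ty":0,"tz":0,"ax":0,"ay":0,"az":0,"jaw":0}]'
python3 - <<'E'
from h import *
o=get_obs(); im,d=viewer.get_image('wrist'); cv2.imwrite('pics/w3.png',im[...,::-1]); W=cloud('wrist',d); np.save('w3.npy',W)
ims=[]
for n in ['scene','side']:
    i,_=viewer.get_image(n); cv2.imwrite(f'pics/{n}3.png',i[...,::-1])
p=W.reshape(-1,3);p=p[~np.isnan(p[:,0])]
q=p[(np.hypot(p[:,0]-545,p[:,1]-190)<60)]
for z0,z1 in [(58,70),(75,110),(90,110),(4,16)]:
    k=q[(q[:,2]>z0)&(q[:,2]<z1)]
    if len(k)>5: c=cv2.minEnclosingCircle(k[:,:2].astype(np.float32)); r=cv2.minAreaRect(k[:,:2].astype(np.float32)); print(z0,len(k),'circ',np.round(c[0],1),round(c[1],1),'rect',np.round(r[0],1),np.round(r[1],1),round(r[2],1),np.median(k[:,2]).round(1))
goto(544.5,189,230,0)
E
```

```text
t: 5.85
ee_pos: [500.1, -201.0, 228.6]
orientation: [3.132, -0.234, 0.006]
ft_force: [1.0, 0.7, -2.0]
width: 16.3
t: 7.35
ee_pos: [542.8, 120.1, 225.7]
orientation: [3.141, 0.002, -0.003]
ft_force: [1.0, -0.8, -1.5]
width: 15.5
58 2094 circ [547.2 187.3] 37.2 rect [547. 188.] [54.7 54.9] 68.0 63.8
75 673 circ [547.  187.9] 17.3 rect [547.1 188. ] [28.5 28.5] 22.2 91.0
90 457 circ [547.1 187.9] 16.9 rect [547.2 188.1] [25.9 25.7] 21.4 92.1
4 3751 circ [545. 190.] 60.0 rect [545.2 188.7] [ 89.7 118.1] 68.1 8.0
t 7.5 pos [543.3 119.9 226.2] w 15.5 F [ 0.5 -0.7 -3. ] q [ 0.2   0.32  1.78 -0.    1.04  0.2 ]
yaw now -0.03 txyz cm [ 0.12 -6.91 -0.38] turn deg [ 0.01  0.05 -0.03]
```

View pics/w3.png

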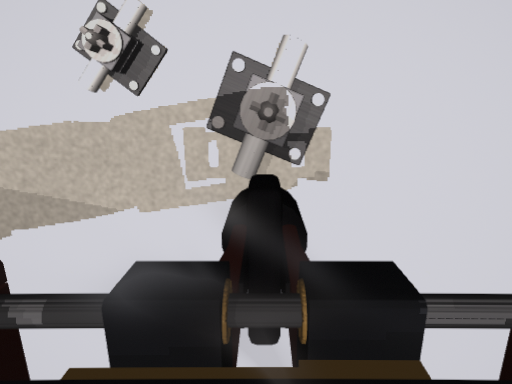

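The wrist view shows the larger bracket at (268,110), rotated in plan with its bar at about 68° in world, so the wing has to go to about 68°. The small look-alike is at (100,40). I'll measure the tooth angle precisely, and the hub in hand against the spindle with the same cameras so their biases cancel.

```bash
cat > fit.py <<'E'
from h import *
from scipy.optimize import least_squares
def run(tag):
    o=get_obs(); tp=np.array(o['ee_pos']); print('tcp',tp.round(1))
    for n in ['scene','side']:
        im,d=viewer.get_image(n); cv2.imwrite(f'pics/{n}{tag}.png',im[...,::-1]); W=cloud(n,d); p=W.reshape(-1,3); g=im.reshape(-1,3).max(1); ok=~np.isnan(p[:,0]); p=p[ok]
        r=np.hypot(p[:,0]-tp[0],p[:,1]-tp[1])
        h=p[(r<38)&(p[:,2]>tp[2]-42)&(p[:,2]<tp[2]-12)]
        if len(h)>10:
            s=least_squares(lambda c:np.hypot(h[:,0]-c[0],h[:,1]-c[1])-25,tp[:2],loss='soft_l1'); print(n,'hub',len(h),s.x.round(1),'minus tcp',(s.x-tp[:2]).round(1),'rms',np.sqrt(np.mean(s.fun**2)).round(2),'zlow',np.percentile(p[(r<30)&(p[:,2]>tp[2]-60)&(p[:,2]<tp[2]),2],1).round(1))
        f=p[(np.hypot(p[:,0]-545,p[:,1]-189)<45)&(p[:,2]>59)&(p[:,2]<69)]
        t=p[(np.hypot(p[:,0]-545,p[:,1]-189)<25)&(p[:,2]>80)&(p[:,2]<105)]
        if len(t): c=cv2.minEnclosingCircle(t[:,:2].astype(np.float32)); print(n,'spindle',np.round(c[0],1),round(c[1],1))
E
python3 - <<'E'
from fit import *
run('4')
W=np.load('w3.npy'); p=W.reshape(-1,3);p=p[~np.isnan(p[:,0])]
t=p[(np.hypot(p[:,0]-547,p[:,1]-188)<20)&(p[:,2]>78)]; dx=t[:,:2]-[547,188]; r=np.hypot(*dx.T); a=np.arctan2(dx[:,1],dx[:,0])[r>9]
print('tooth angle',np.degrees(np.angle(np.mean(np.exp(4j*a))))/4, 'coh',abs(np.mean(np.exp(4j*a))))
b=p[(np.hypot(p[:,0]-547,p[:,1]-188)<82)&(np.hypot(p[:,0]-547,p[:,1]-188)>30)&(p[:,2]>22)&(p[:,2]<60)]
v=np.linalg.svd((b-b.mean(0))[:,:2],full_matrices=0)[2][0]; print('bar',len(b),np.degrees(np.arctan2(v[1],v[0])))
E
```

```text
tcp [543.3 119.9 226.2]
scene hub 213 [540.6 118.5] minus tcp [-2.7 -1.3] rms 1.44 zlow 181.0
scene spindle [546.  190.1] 17.8
side hub 274 [542. 118.] minus tcp [-1.2 -1.9] rms 0.7 zlow 180.0
side spindle [545.4 188.7] 18.3
tooth angle -22.38836337130997 coh 0.6464059531282137
bar 2692 -112.32936982185197
```

```bash
python3 -m inch '[{"tx":0.1,"ty":-2,"tz":0,"ax":0,"ay":0,"az":0,"jaw":0},{"tx":0.13,"ty":-3,"tz":0,"ax":0,"ay":0,"az":0,"jaw":0},{"tx":0.1,"ty":-1.97,"tz":0,"ax":0,"ay":0,"az":0,"jaw":0},{"tx":0,"ty":0,"tz":0,"ax":0,"ay":0,"az":7.4,"jaw":0},{"tx":0,"ty":0,"tz":0,"ax":0,"ay":0,"az":7.5,"jaw":0},{"tx":0,"ty":0,"tz":0,"ax":0,"ay":0,"az":7.5,"jaw":0},{"tx":0,"ty":0,"tz":2.5,"ax":0,"ay":0,"az":0,"jaw":0},{"tx":0,"ty":0,"tz":2.5,"ax":0,"ay":0,"az":0,"jaw":0},{"tx":0,"ty":0,"tz":1.4,"ax":0,"ay":0,"az":0,"jaw":0},{"tx":0,"ty":0,"tz":0,"ax":0,"ay":0,"az":0,"jaw":0},{"tx":0,"ty":0,"tz":0,"ax":0,"ay":0,"az":0,"jaw":0}]'
python3 - <<'E'
from fit import *
run('5'); goto(546.6,189.6,162,-22.4)
a=cv2.imread('pics/scene5.png');b=cv2.imread('pics/side5.png')
f=lambda x:cv2.resize(x,(400,400),interpolation=cv2.INTER_CUBIC)
cv2.imwrite('pics/crop5.png',np.hstack([f(a[190:310,255:375]),f(b[178:298,186:306])]))
E
```

```text
t: 8.98
ee_pos: [547.3, 190.3, 163.5]
orientation: [-3.082, 0.606, -0.002]
ft_force: [0.1, 0.5, -2.1]
width: 15.4
tcp [547.3 190.3 163.5]
scene hub 187 [544.3 189.2] minus tcp [-3.  -1.1] rms 1.29 zlow 117.7
scene spindle [545.5 192. ] 17.1
side hub 231 [545.6 188.7] minus tcp [-1.8 -1.7] rms 0.6 zlow 117.2
side spindle [544.4 190.5] 17.5
t 9.07 pos [547.4 190.3 163.7] w 15.8 F [ 0.4  0.  -2.5] q [ 0.31  0.43  1.78 -0.    0.93  0.7 ]
yaw now -22.26 txyz cm [-0.05  0.09  0.17] turn deg [-0.06 -0.08  0.14]
```

View pics/crop5.png

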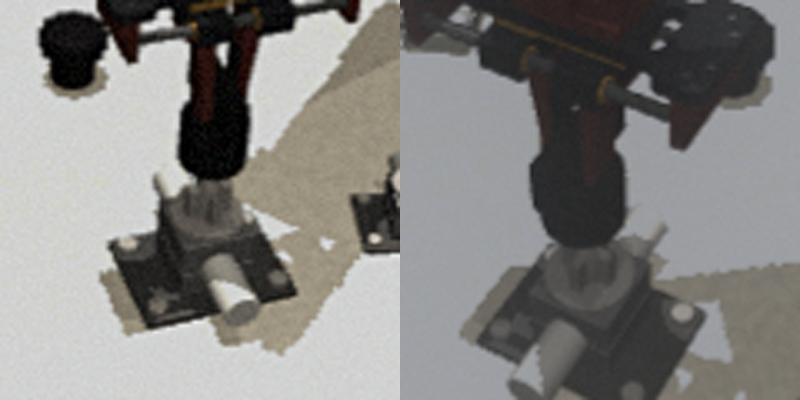

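The crops show the hub centred over the spindle, about 19 mm above the tip, with the wing aligned with the bar. Descending gently past the unmeshed level (TCP ≈ 136) and watching the force.

```bash
python3 -m inch '[{"tx":-0.05,"ty":0.04,"tz":0.6,"ax":0,"ay":0,"az":0.1,"jaw":0},{"tx":0,"ty":0,"tz":0.8,"ax":0,"ay":0,"az":0,"jaw":0},{"tx":0,"ty":0,"tz":0.6,"ax":0,"ay":0,"az":0,"jaw":0},{"tx":0,"ty":0,"tz":0.3,"ax":0,"ay":0,"az":0,"jaw":0},{"tx":0,"ty":0,"tz":0.3,"ax":0,"ay":0,"az":0,"jaw":0},{"tx":0,"ty":0,"tz":0.3,"ax":0,"ay":0,"az":0,"jaw":0},{"tx":0,"ty":0,"tz":0.2,"ax":0,"ay":0,"az":0,"jaw":0},{"tx":0,"ty":0,"tz":0,"ax":0,"ay":0,"az":0,"jaw":0}]'
```

```text
t: 10.07
ee_pos: [546.0, 189.8, 131.6]
orientation: [3.082, -0.609, -0.0]
ft_force: [-0.4, 0.0, -2.6]
width: 15.9
```

The TCP is at 131.6 with no contact force, so the teeth are entering the gaps. Continuing to the flange.

```bash
python3 -m inch '[{"tx":0,"ty":0,"tz":0.4,"ax":0,"ay":0,"az":0,"jaw":0},{"tx":0,"ty":0,"tz":0.4,"ax":0,"ay":0,"az":0,"jaw":0},{"tx":0,"ty":0,"tz":0.4,"ax":0,"ay":0,"az":0,"jaw":0},{"tx":0,"ty":0,"tz":0.3,"ax":0,"ay":0,"az":0,"jaw":0},{"tx":0,"ty":0,"tz":0.2,"ax":0,"ay":0,"az":0,"jaw":0},{"tx":0,"ty":0,"tz":0.2,"ax":0,"ay":0,"az":0,"jaw":0},{"tx":0,"ty":0,"tz":0,"ax":0,"ay":0,"az":0,"jaw":0}]'
```

```text
t: 10.95
ee_pos: [546.0, 189.8, 112.6]
orientation: [3.082, -0.609, -0.0]
ft_force: [-0.1, 0.3, -2.4]
width: 15.7
```

```bash
python3 -m inch '[{"tx":0,"ty":0,"tz":0.1,"ax":0,"ay":0,"az":0,"jaw":0},{"tx":0,"ty":0,"tz":0.1,"ax":0,"ay":0,"az":0,"jaw":0},{"tx":0,"ty":0,"tz":0.1,"ax":0,"ay":0,"az":0,"jaw":0},{"tx":0,"ty":0,"tz":0,"ax":0,"ay":0,"az":0,"jaw":0}]'
```

```text
t: 11.45
ee_pos: [546.2, 189.9, 110.6]
orientation: [-3.082, 0.609, -0.0]
ft_force: [-2.0, -1.1, 6.5]
width: 15.7
```

Contact at 110.6 mm, the expected home level. One more small push to seat it, then release and retreat.

```bash
python3 -m inch '[{"tx":0,"ty":0,"tz":0.08,"ax":0,"ay":0,"az":0,"jaw":0},{"tx":0,"ty":0,"tz":0,"ax":0,"ay":0,"az":0,"jaw":0}]' && python3 -m inch '[{"tx":0,"ty":0,"tz":0,"ax":0,"ay":0,"az":0,"jaw":1},{"tx":0,"ty":0,"tz":0,"ax":0,"ay":0,"az":0,"jaw":1},{"tx":0,"ty":0,"tz":0,"ax":0,"ay":0,"az":0,"jaw":1},{"tx":0,"ty":0,"tz":0,"ax":0,"ay":0,"az":0,"jaw":1},{"tx":0,"ty":0,"tz":0,"ax":0,"ay":0,"az":0,"jaw":1},{"tx":0,"ty":0,"tz":0,"ax":0,"ay":0,"az":0,"jaw":1}]' && python3 -m inch '[{"tx":0,"ty":0,"tz":-1,"ax":0,"ay":0,"az":0,"jaw":1},{"tx":0,"ty":0,"tz":-3,"ax":0,"ay":0,"az":0,"jaw":1},{"tx":0,"ty":0,"tz":-4,"ax":0,"ay":0,"az":0,"jaw":1},{"tx":0,"ty":0,"tz":-4,"ax":0,"ay":0,"az":0,"jaw":1},{"tx":0,"ty":0,"tz":-3,"ax":0,"ay":0,"az":0,"jaw":1},{"tx":0,"ty":2,"tz":-1,"ax":0,"ay":0,"az":0,"jaw":1},{"tx":0,"ty":4,"tz":0,"ax":0,"ay":0,"az":0,"jaw":1},{"tx":0,"ty":4,"tz":0,"ax":0,"ay":0,"az":0,"jaw":1},{"tx":0,"ty":0,"tz":0,"ax":0,"ay":0,"az":0,"jaw":1}]'
python3 - <<'E'
from h import *
for n in ['scene','side','wrist']:
    im,d=viewer.get_image(n); cv2.imwrite(f'pics/{n}6.png',im[...,::-1]); W=cloud(n,d); p=W.reshape(-1,3);p=p[~np.isnan(p[:,0])]
    k=p[(np.hypot(p[:,0]-546,p[:,1]-189)<50)&(p[:,2]>112)&(p[:,2]<200)]
    if len(k)>5: r=cv2.minAreaRect(k[:,:2].astype(np.float32)); print(n,'wing',len(k),np.round(r[0],1),np.round(r[1],1),round(r[2],1),'top',np.percentile(k[:,2],[50,95]).round(1))
    if n!='wrist':
      for th in ['knob_center','organiser_center']:
        for m in masks_of(n,th)[:1]:
            w=W[m['pixels']]; w=w[~np.isnan(w[:,0])]; print(n,th,round(m['score'],2),np.round(m['location']),len(w),np.round(np.median(w,0)),np.round(np.percentile(w,2,0)),np.round(np.percentile(w,98,0)))
print(get_obs()['t'])
a=cv2.imread('pics/scene6.png');b=cv2.imread('pics/side6.png')
f=lambda x:cv2.resize(x,(400,400),interpolation=cv2.INTER_CUBIC)
cv2.imwrite('pics/crop6.png',np.hstack([f(a[190:310,255:375]),f(b[198:318,186:306])]))
E
```

```text
t: 11.7
ee_pos: [546.2, 189.9, 110.6]
orientation: [-3.082, 0.609, -0.001]
ft_force: [-5.1, -1.1, 14.8]
width: 15.7
t: 12.45
ee_pos: [546.1, 189.8, 108.8]
orientation: [3.082, -0.609, -0.0]
ft_force: [1.3, 0.2, 0.2]
width: 72.1
t: 13.58
ee_pos: [505.9, 94.6, 268.1]
orientation: [3.08, -0.613, -0.003]
ft_force: [0.2, 0.3, -0.2]
width: 87.7
scene wing 321 [545.4 190.7] [81.5 16.6] 67.9 top [138.1 144.4]
scene knob_center 0.66 [277. 202.] 371 [478. -41.  51.] [448. -73.   5.] [497. -25.  60.]
scene organiser_center 0.64 [195. 227.] 933 [ 712. -120.   27.] [ 679. -207.    4.] [738. -59.  30.]
side wing 510 [544.1 190.6] [77.7 16.1] 67.6 top [138.2 142.2]
side knob_center 0.6 [287. 192.] 475 [468. -39.  51.] [442. -72.   3.] [495. -25.  57.]
side organiser_center 0.74 [204. 174.] 896 [ 706. -116.   24.] [ 679. -205.    5.] [736. -58.  27.]
wrist wing 1769 [546.4 187.4] [78.2 15.4] 67.3 top [141.3 142.7]
13.925
```

View pics/crop6.png

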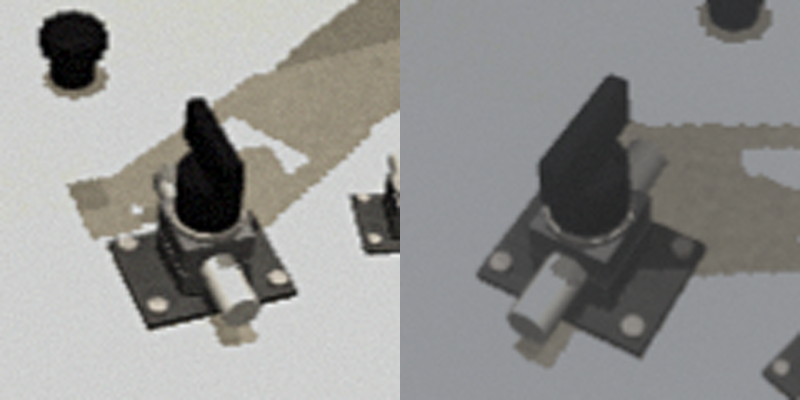

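The handle sits on the flange. Its top measures about 142 mm (home is 142), the wing is at 67.6°, and the knob and organiser have not moved. Handing in.

```bash
python3 -c "
from workcell import ctrl
print(ctrl.close_job())"
```

```text
the job is handed in; nothing more can be done
None
```

The black wing handle is fully home on the larger bracket's spindle, released, with the arm clear; I handed the job in at about 14 s of the 38 s allowed. The bracket turned out to be rotated about 22° in plan, so I turned the wing to 67.6° to line its teeth up with the gaps. The push ended with a force reading of about 15 N.

**Final checks:**
- **Handle:** the wing top measures about 142 mm, which is the home height. The wing lies at 67.3–67.9° against a bar angle of 67.7°, and the close crops show it resting on the flange.
- **Bystanders:** the knob and organiser are within about 1 mm of where they started in both fixed cameras. That is inside the cameras' accuracy.

**Failed or disagreeing:**
- My first move call was refused because each row needs every key; nothing moved.
- The cameras disagreed by 2–3 mm on horizontal positions. I used differences between points to get round this, and the mesh went in with no side load.

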